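Index the goods turntable and take the next box for the order

TASK

Swing the turntable clockwise (seen from above) by its red handle to its next sprung stop, so that it clicks in and stays there by itself, and let go of it. Then lift the red box, which has come out from under the blue hood, off the turntable and lay it flat, same side up, in the middle of the white order pad, leaving the turntable in that stop and the other things on the bench where they are.

Things in the scene. Friction and masses are not known exactly. Their poses are not given: they have to be found in the camera images.
- pivot (a point): Point on the vertical axis of the turntable, level with its top face (36 mm above the bench). The turntable is an aluminium disc 236 mm across with two bays and a red handle, on a square grey base plate.
- index_base: The fixed base plate, 310 x 310 x 12 mm, origin at the centre of its underside; x points away from the robot, turned by up to 0.15 rad. A blue hood covers the far side: its roof (underside 124, top 136 mm above the bench) begins 45 mm beyond the turntable's axis, with walls at the back and the ends.
- handle (a point): Red upright handle on the turntable, 100 mm from the axis, 23 mm thick, from 46 to 111 mm above the bench; this point is on its centre line, 81 mm above the bench. It spins freely on its pin, so it can be held while carried round. It starts at the right (75 degrees to the right of the base's -x side) and goes clockwise past the side nearest the robot, to the left.
- turntable (a joint): Angle of the turntable, rad, growing clockwise seen from above; 0 = the stop in which it starts. The next stop, an orange block with two steel pins clamped on the rim, is set elsewhere each run, between 1.85 and 2.55: not measured, it must be felt or seen. Free turning takes 1 to 2 N at the handle. A third stop is at 3.93; the least angle is -0.35.
- plunger (a joint): Outward travel (m) of the sprung plunger left of the disc: 0 between stops, about 0.0018 seated in a stop, 0.0075 on a pin's crest. It meets a stop's first pin 0.18 rad early (a rise to some 8 N at the handle), tops it 0.085 rad early, then pulls the disc on into the stop with 2 to 5 N. A like pin resists leaving. Let go within 0.07 rad of the stop, the disc centres itself.
- red_box_center (a point): Centre of the red staple box, 50 (x) x 85 (y) x 30 (z) mm, 0.07 kg, lying flat on a bay's pad 38 mm above the bench, 75 mm from the axis, 100 degrees behind the handle, its 85 mm sides along the rim. First under the hood; after the index at the right front. Yellow lips 12 mm high stand at its two ends only; its long sides are free to grip.
- pad_top (a point): Centre of the top face of the white order pad, 14 mm above the bench, which is fixed to it; 210 mm along its x axis, 152 mm along its y axis.
- glue_center (a point): Centre of an upright white glue bottle with orange tip, 52 mm across, 150 mm high; bystander.
- measure_center (a point): Centre of a yellow tape measure, 38 x 72 x 68 mm; bystander.
- green_marker_center (a point): Centre of a green felt marker, 19 x 135 x 18 mm, lying; bystander.
There are look-alikes about, which are no part of the job. What is shaped like the part that bears red_box_center but black is not meant.

How it is judged (in metres and radians):
On the way:
1. the turntable sits in its next stop, let go and still, with the red box still on it (value of joint turntable between 1.75 and 2.65 rad and value of joint plunger between 0.0008 and 0.004 m and velocity of joint turntable between -0.05 and 0.05 rad/s and contact force between the fingers and turntable below 0.3 N and horizontal distance between red_box_center and pivot below 0.1 m and height (world z) of red_box_center below 0.065 m), for 0.3 s.
At the end, for the whole second after the job is handed in: The turntable rests in its next stop (turned 1.75 to 2.65 rad, plunger out 0.8 to 4 mm); the red box lies flat (within 0.12 rad), right way up on the order pad, its centre within 75 mm along and 50 mm across of the pad's centre (value of joint turntable between 1.75 and 2.65 rad and value of joint plunger between 0.0008 and 0.004 m and x of red_box_center in the frame of pad_top between -0.075 and 0.075 m and y of red_box_center in the frame of pad_top between -0.05 and 0.05 m and height (world z) of red_box_center below 0.036 m and angle between red_box_center's own z axis and vertical below 0.12 rad); the robot touches nothing.
It fails at once if the glue bottle, the tape measure or the green marker is moved by more than 40 mm (distance of any of glue_center, measure_center, green_marker_center from where it was at the start of the episode above 0.04 m).
It also fails if it takes over 72 s, if anything falls off the work surface, if the arm or the gripper's body presses on something with over 40 N, if the wrist force passes 120 N, or if a joint passes its speed limit or range.

ROBOT

A 7-joint arm with a two-finger parallel gripper is mounted at the origin on a cart in front of the work surface, level with it; the furniture and walls round the work are solid. World frame = base frame: x ahead of the robot, y to its left, z up, the work surface at z = 0. Lengths are in m, angles in degrees, forces in N, time in s.
With the tool pointing down it reaches from about 0.4 to 0.85 m from the base axis. Payload 6.9 kg.
Tool frame: the origin (TCP) lies midway between the tips of the shut fingers; the grasp point (between the pads) lies ctrl.tcp_to_grasp behind it (ctrl.tcp_to_grasp is the distance from the TCP to the grasp point, in m); z points along the fingers, y is the line along which they close (so a half turn about z gives the same grasp; the last joint's range is limited). The gripper opens to 85 mm and grips with 20 to 120 N. Pads are 22 mm wide; open, the fingers measure 114 mm over their backs; the gripper's body (76 mm by 85 mm) begins 54 mm behind the grasp point. The pads swing forward as they close: fully open they stand 13 mm farther back than shut.
Start: joints at [-65.174, 29.078, -13.613, 85.955, 7.202, 65.827, -8.869], TCP at [0.201, 0.592, 0.231] pointing down, gripper open.
Joint ranges: [-176.47, 176.47], [-13.61, 117.27], [-81.72, 77.17], [0.22, 143.17], [-87.28, 267.28], [10, 112.55], [-165.47, 165.47]. Speed limits (degrees/s): [136.94, 136.94, 180, 180, 180, 180, 180].

INTERFACE

Orientations are given as a 3x3 rotation matrix whose columns are the frame's x, y, z axes.
In Python, from rig import ctrl, vision gives the robot as it stands. The module is installed in compiled form; this text tells all that it offers.
- The arm moves only by the shell command python3 -m creep 'ROWS' [OPENING]. ROWS is JSON, one flat list of numbers, 6 for each row, row after row: the shift along the tool's x, y, z in m, then the turn, a rotation vector about the tool's x, y, z in degrees. A call has 1 to 20 rows; each row is the pose to reach, as a shift and turn from the pose commanded when the call began, along the tool's axes at that moment; what a row does not reach only later rows make up. A row lasts 1/12 s, in which the tool goes at most 41.7 mm and 7.16 degrees, less where a joint would pass 70% of its speed; a pose out of reach is approached as far as the arm can. A call with a gripper value outside its range is refused whole. OPENING is the opening, from 0 (shut) to 1 (fully open), set as the call begins (- or left out, the last holds). The fingers move at their own pace and stop on an object; the grip force is fixed at half the most. Time passes only in rows, so rows that repeat a pose let the fingers close. It gives the time, the measured TCP pose, the force, the opening and the grip force at its end, in the units of the state.
- ctrl.read_state(): the state, without advancing time (a new reading comes with each control period).
- vision.grab_frame(name): name is "scene" or "top" or "wrist"; returns a dict with "frame" (400x640x3 uint8, blue, green, red), "fx", "fy", "cx", "cy" (pixels), "rvec" (rotation vector, rad) and "tvec" (3), from world to camera coordinates, as OpenCV has them. Camera axes: x right, y down, z forward; pixel columns grow to the right and rows downward; lengths in m; the calibration is good to about 2 mm. A picture is of the moment at which its call begins. There is no depth.
- ctrl.job_done(): hands the job in; it is judged then, once.
The state is a dict: "time": time; "joint_pos": joint angles; "qd": joint speeds; "tau": joint torques, N m; "ee_pos": TCP position; "eef_rot": TCP orientation; "wrist_force": force on the tool from outside, world axes, zero at the start; "wrist_torque": the same for the moment, N m; "gripper_width": finger opening in m; "finger_force": force on a finger pad.
Only numpy, scipy, OpenCV 4.12 (cv2) and the standard library are available. Lean on these libraries where they do the work, as an engineer would, in place of code of your own. Each camera call takes 0.05 s, during which the arm holds its last target. There are 200 camera calls.

## Working session

There is one attempt and no reset: what is moved stays moved. The work goes in short steps, Python scripts to look and compute and a shell command to move; the robot and the scene stay as the last step left them, time stands still between calls to the robot, and variables do not carry over. Pictures are saved under pics/ and viewed, at most 10 in all, crops included, and the job is handed in when it is done.

```bash
mkdir -p pics
cat > h.py <<'E'
import numpy as np,cv2,json,sys
from rig import ctrl,vision
def grab(n,f):
    d=vision.grab_frame(n); cv2.imwrite('pics/'+f+'.png',d['frame'])
    np.savez('pics/'+f+'.npz',**{k:v for k,v in d.items() if k!='frame'}); return d
def w(f,u,v,z):
    d=np.load('pics/'+f+'.npz'); R,_=cv2.Rodrigues(d['rvec'].astype(float).ravel()); t=d['tvec'].ravel()
    c=-R.T@t; r=R.T@np.array([(u-d['cx'])/d['fx'],(v-d['cy'])/d['fy'],1]); return c+r*(z-c[2])/r[2]
E
python3 - <<'E'
from h import *
np.set_printoptions(precision=4,suppress=True)
for n in ['scene','top']:
    grab(n,n+'0')
s=ctrl.read_state(); print(s['ee_pos'],s['eef_rot'],s['time'],ctrl.tcp_to_grasp,s['wrist_force'])
E
```

```text
[0.2012 0.5913 0.2305] [[-0.9468  0.3219 -0.0004]
 [ 0.3219  0.9468 -0.0015]
 [-0.0001 -0.0016 -1.    ]] 0.1 0.0187 [ 0.6359 -0.6336  0.7761]
```

View pics/top0.png

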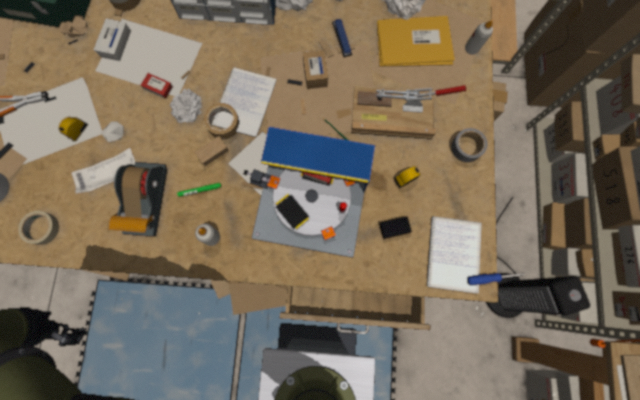

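View pics/scene0.png

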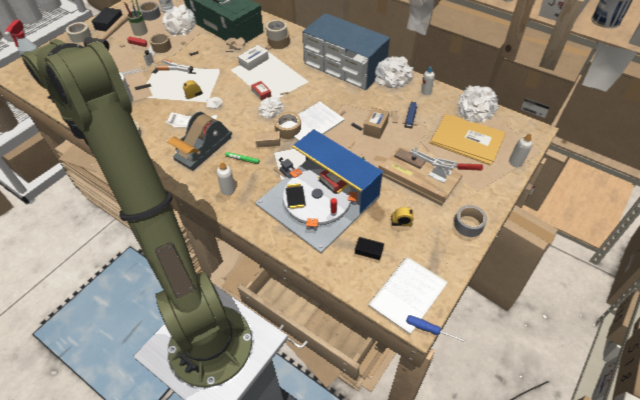

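Run:
```python
from h import *
a=cv2.imread('pics/top0.png')[115:305,235:500]
cv2.imwrite('pics/c0.png',cv2.resize(a,None,fx=3,fy=3,interpolation=cv2.INTER_CUBIC))
```

```text
(no output)
```

View pics/c0.png

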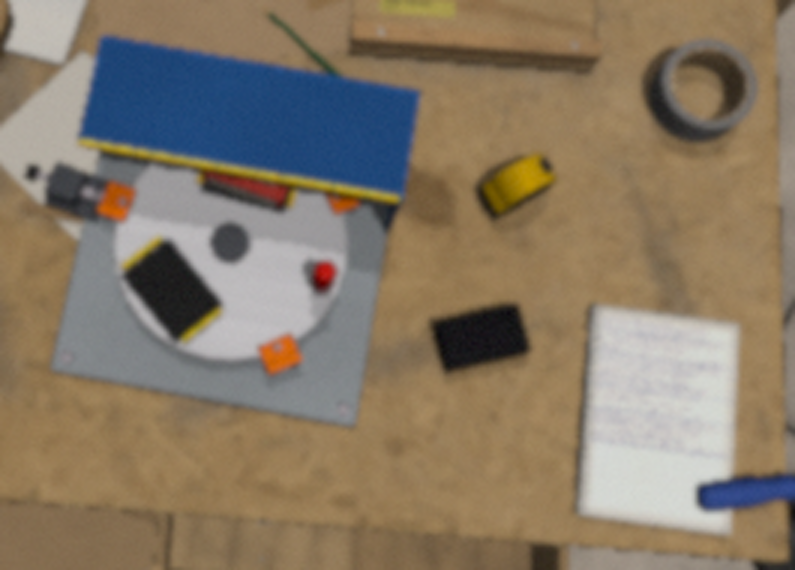

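The crop (3x, offset 235,115) shows the pivot at (230,242), the handle top at (323,273), the orange stops at (116,200), (281,354) and (343,203), and the box under the hood near (247,190). The pad corners are at (592,304), (740,322), (730,535) and (578,515), with a screwdriver on its lower right corner.

Run:
```python
from h import *
np.set_printoptions(precision=4,suppress=True)
W=lambda u,v,z:w('top0',235+(u-1)/3,115+(v-1)/3,z)
p=W(230,242,.038);h=W(323,273,.111);print('piv',p,'h',h,np.linalg.norm((h-p)[:2]))
s0=W(116,200,.045);s1=W(281,354,.045);s3=W(343,203,.045)
a=lambda q:np.arctan2(*(q-p)[1::-1])
print([ (np.linalg.norm((q-p)[:2]),np.degrees(a(q))) for q in (s0,s1,s3,h)])
print('stop',(a(s1)-a(s0))%(2*np.pi),(a(s3)-a(s0))%(2*np.pi), -(a(s1)-a(s0)))
c=[W(*q,.014) for q in ((592,304),(740,322),(730,535),(578,515))];print('pad',np.mean(c,0),c,np.linalg.norm(c[0]-c[1]),np.linalg.norm(c[1]-c[2]))
b=[W(*q,.012) for q in ((52,370),(355,424),(385,262))];print('base',b,np.linalg.norm(b[0]-b[1]))
print('screw',W(700,497,.03),W(790,488,.03),'tape',W(517,185,.068),'black',W(480,338,.03))
```

```text
piv [0.5957 0.0579 0.038 ] h [ 0.5556 -0.0333  0.111 ] 0.09957485793097749
[(np.float64(0.1214880067396075), np.float64(74.55241758388107)), (np.float64(0.12422520575794027), np.float64(-151.72556850794209)), (np.float64(0.11954884121781599), np.float64(-66.65537603391749)), (np.float64(0.09957485793097749), np.float64(-113.7410997764405))]
stop 2.333889425095337 3.8186443790723663 3.9492958820842494
pad [ 0.458  -0.3797  0.014 ] [array([ 0.5663, -0.3109,  0.014 ]), array([ 0.5597, -0.46  ,  0.014 ]), array([ 0.3493, -0.4476,  0.014 ]), array([ 0.3567, -0.3004,  0.014 ])] 0.1492330284507611 0.21075307329122692
base [array([0.4572, 0.2246, 0.012 ]), array([ 0.4275, -0.0795,  0.012 ]), array([ 0.5935, -0.1004,  0.012 ])] 0.30555607277640995
screw [ 0.3822 -0.413   0.03  ] [ 0.3976 -0.4997  0.03  ] tape [ 0.6687 -0.2206  0.068 ] black [ 0.5199 -0.1964  0.03  ]
```

```bash
python3 -m creep '[-0.54,-0.48,0,0,0,-25,-0.54,-0.48,0,0,0,-25,-0.54,-0.48,0,0,0,-25,-0.54,-0.48,0,0,0,-25,-0.54,-0.48,0,0,0,-25,-0.54,-0.48,0,0,0,-25,-0.54,-0.48,0,0,0,-25,-0.54,-0.48,0,0,0,-25,-0.54,-0.48,0,0,0,-25,-0.54,-0.48,0,0,0,-25,-0.54,-0.48,0,0,0,-25,-0.54,-0.48,0,0,0,-25,-0.54,-0.48,0,0,0,-25,-0.54,-0.48,0,0,0,-25,-0.54,-0.48,0,0,0,-25,-0.54,-0.48,0,0,0,-25,-0.54,-0.48,0,0,0,-25,-0.54,-0.48,0,0,0,-25,-0.54,-0.48,0,0,0,-25,-0.54,-0.48,0,0,0,-25]' 1
python3 - <<'E'
from h import *
np.set_printoptions(precision=4,suppress=True)
grab('wrist','w1'); s=ctrl.read_state(); print(s['ee_pos'],s['eef_rot'],s['joint_pos'],s['qd'])
E
```

```text
time: 1.77
ee_pos: [0.5577, -0.0372, 0.2306]
eef_rot: [[-0.994, -0.106, -0.001], [-0.106, 0.994, 0.0], [0.001, 0.001, -1.0]]
wrist_force: [-0.2, 1.0, -0.1]
gripper_width: 0.0851
finger_force: 0.0
[ 0.5574 -0.0357  0.2308] [[-0.9941 -0.1086 -0.0013]
 [-0.1086  0.9941  0.0009]
 [ 0.0012  0.0011 -1.    ]] [ 6.831  23.0044 -8.3046 96.1997  3.6334 61.1329 93.6559] [-1.3135 -0.8481 -0.8598  0.4617 -0.1307  0.0174  0.0276]
```

View pics/w1.png

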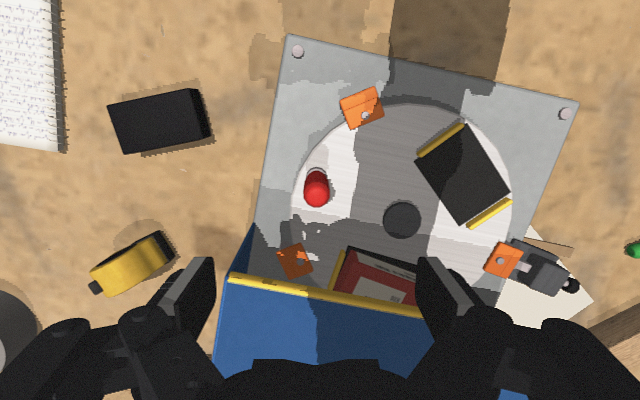

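The wrist view shows the handle top at (316,189), the hub at (402,219), stop blocks at (503,259) and (362,108), and the red box under the hood at about (380,280). The black box is on the other bay.

Run:
```python
from h import *
np.set_printoptions(precision=4,suppress=True)
W=lambda u,v,z:w('w1',u,v,z)
p=W(402,219,.04);h=W(316,188,.111);print('piv',p,'h',h,np.linalg.norm((h-p)[:2]))
a=lambda q:np.arctan2(*(q-p)[1::-1])
P=[W(503,259,.05),W(362,108,.05),h];print([(np.linalg.norm((q-p)[:2]),np.degrees(a(q))) for q in P], (a(P[1])-a(P[0]))%(2*np.pi))
b=[W(288,34,.012),W(579,101,.012)];print(b,np.linalg.norm(b[0]-b[1]))
print('plunger',W(545,265,.05),W(573,285,.05))
R=ctrl.read_state()['eef_rot'];print(np.array(R).T@(h-ctrl.read_state()['ee_pos']))
```

```text
piv [0.5951 0.0584 0.04  ] h [ 0.5531 -0.0365  0.111 ] 0.10380369742296149
[(np.float64(0.11409067463263249), np.float64(75.01591916276352)), (np.float64(0.12165357065243912), np.float64(-150.9970120390366)), (np.float64(0.10380369742296149), np.float64(-113.87765330752893))] 2.3385155056247493
[array([ 0.4279, -0.0769,  0.012 ]), array([0.4588, 0.2246, 0.012 ])] 0.3030350918980007
plunger [0.6268 0.2145 0.05  ] [0.6468 0.2515 0.05  ]
[ 0.0042 -0.0005  0.1198]
```

```bash
python3 -m creep '[0.002,0,0.04,0,0,0,0.002,0,0.08,0,0,0,0.002,0,0.115,0,0,0,0.002,0,0.14,0,0,0,0.002,0,0.156,0,0,0,0.002,0,0.156,0,0,0,0.002,0,0.156,0,0,0]' 1
python3 -m creep '[0,0,0,0,0,0,0,0,0,0,0,0,0,0,0,0,0,0,0,0,0,0,0,0,0,0,0,0,0,0,0,0,0,0,0,0,0,0,0,0,0,0,0,0,0,0,0,0]' 0
```

```text
time: 2.4
ee_pos: [0.5552, -0.035, 0.0752]
eef_rot: [[-0.994, -0.111, -0.002], [-0.111, 0.994, 0.001], [0.002, 0.001, -1.0]]
wrist_force: [0.3, 0.7, 0.1]
gripper_width: 0.085
finger_force: 0.0
time: 3.07
ee_pos: [0.5563, -0.0368, 0.0761]
eef_rot: [[-0.994, -0.108, 0.001], [-0.108, 0.994, -0.0], [-0.001, -0.0, -1.0]]
wrist_force: [-1.3, 0.8, 6.0]
gripper_width: 0.0215
finger_force: 58.4
```

Run:
```python
import numpy as np
R=np.array([[-.994,-.108],[-.108,.994]])
f=np.radians(-112.3)
for d in list(range(6,115,6))+[118,122,126,130,134,138]:
    g=f-np.radians(d); q=.1005*np.array([np.cos(g)-np.cos(f),np.sin(g)-np.sin(f)]); print(d,np.round(R.T@q,3),end=' ')
```

```text
6 [0.009 0.005] 12 [0.017 0.012] 18 [0.025 0.019] 24 [0.032 0.027] 30 [0.038 0.036] 36 [0.043 0.045] 42 [0.047 0.055] 48 [0.05  0.065] 54 [0.052 0.075] 60 [0.053 0.086] 66 [0.052 0.096] 72 [0.051 0.107] 78 [0.048 0.117] 84 [0.045 0.127] 90 [0.04  0.136] 96 [0.035 0.145] 102 [0.028 0.154] 108 [0.021 0.161] 114 [0.013 0.168] 118 [0.008 0.172] 122 [0.002 0.176] 126 [-0.005  0.179] 130 [-0.011  0.182] 134 [-0.018  0.184] 138 [-0.024  0.186]
```

```bash
python3 -m creep '[0.009,0.005,0,0,0,0,0.017,0.012,0,0,0,0,0.025,0.019,0,0,0,0,0.032,0.027,0,0,0,0,0.038,0.036,0,0,0,0,0.043,0.045,0,0,0,0,0.047,0.055,0,0,0,0,0.050,0.065,0,0,0,0,0.052,0.075,0,0,0,0,0.053,0.086,0,0,0,0,0.052,0.096,0,0,0,0,0.051,0.107,0,0,0,0,0.048,0.117,0,0,0,0,0.045,0.127,0,0,0,0,0.040,0.136,0,0,0,0,0.035,0.145,0,0,0,0,0.028,0.154,0,0,0,0,0.021,0.161,0,0,0,0,0.013,0.168,0,0,0,0,0.013,0.168,0,0,0,0]' 0
python3 - <<'E'
from h import *
p=np.array([.5955,.058]);s=ctrl.read_state();d=np.array(s['ee_pos'])[:2]-p
print(s['ee_pos'],np.hypot(*d),np.degrees(np.arctan2(d[1],d[0])),s['wrist_force'])
E
```

```text
time: 4.73
ee_pos: [0.526, 0.1314, 0.0761]
eef_rot: [[-0.994, -0.11, 0.002], [-0.11, 0.994, 0.002], [-0.002, 0.002, -1.0]]
wrist_force: [0.2, 2.4, 9.6]
gripper_width: 0.0209
finger_force: 61.2
[0.52599091 0.13139218 0.07607267] 0.10108375811855594 133.44346888973914 [0.1606597  2.44646709 9.5721258 ]
```

```bash
cat > t.py <<'E'
from h import *
p=np.array([.5955,.058]);s=ctrl.read_state();d=np.array(s['ee_pos'])[:2]-p
a=np.arctan2(d[1],d[0]); t=np.array([np.sin(a),-np.cos(a)])
print('turned',round(247.7-np.degrees(a),1),'tangF',round(t@np.array(s['wrist_force'])[:2],1))
E
python3 -m creep '[-0.005,0.004,0,0,0,0,-0.011,0.008,0,0,0,0,-0.011,0.008,0,0,0,0]' 0 >/dev/null; python3 t.py
python3 -m creep '[-0.003,0.002,0,0,0,0,-0.003,0.002,0,0,0,0]' 0 >/dev/null; python3 t.py
python3 -m creep '[-0.003,0.002,0,0,0,0,-0.003,0.002,0,0,0,0]' 0 >/dev/null; python3 t.py
python3 -m creep '[-0.003,0.001,0,0,0,0,-0.003,0.001,0,0,0,0]' 0 >/dev/null; python3 t.py
python3 -m creep '[-0.003,0.001,0,0,0,0,-0.003,0.001,0,0,0,0]' 0; python3 t.py
```

```text
turned 120.8 tangF -0.6
turned 121.4 tangF -7.6
turned 123.8 tangF -4.5
turned 126.3 tangF -1.0
time: 5.65
ee_pos: [0.5471, 0.1458, 0.0761]
eef_rot: [[-0.994, -0.108, 0.003], [-0.108, 0.994, 0.001], [-0.003, 0.001, -1.0]]
wrist_force: [2.6, 0.6, 4.9]
gripper_width: 0.0215
finger_force: 60.9
turned 128.8 tangF 2.5
```

```bash
python3 -m creep '[-0.002,0.001,0,0,0,0,-0.002,0.001,0,0,0,0]' 0 >/dev/null; python3 t.py
python3 -m creep '[-0.002,0.001,0,0,0,0,-0.002,0.001,0,0,0,0]' 0; python3 t.py
```

```text
turned 130.6 tangF 6.1
time: 5.98
ee_pos: [0.5504, 0.1474, 0.0761]
eef_rot: [[-0.994, -0.108, 0.001], [-0.108, 0.994, -0.0], [-0.001, -0.0, -1.0]]
wrist_force: [0.6, -1.4, 9.1]
gripper_width: 0.0211
finger_force: 61.3
turned 131.0 tangF -0.1
```

```bash
python3 -m creep '[0,0,0,0,0,0,0,0,0,0,0,0,0,0,0,0,0,0,0,0,0,0,0,0,0,0,0,0,0,0,0,0,0,0,0,0]' 0.6 
python3 -m creep '[0,0,-0.03,0,0,0,0,0,-0.065,0,0,0,0.02,-0.01,-0.1,0,0,0,0.04,-0.05,-0.13,0,0,5,0.04,-0.08,-0.15,0,0,12,0.04,-0.11,-0.15,0,0,18,0.04,-0.13,-0.15,0,0,25,0.04,-0.13,-0.15,0,0,31,0.04,-0.13,-0.15,0,0,38,0.04,-0.13,-0.15,0,0,45,0.04,-0.13,-0.15,0,0,51,0.04,-0.13,-0.15,0,0,57,0.04,-0.13,-0.15,0,0,60,0.04,-0.13,-0.15,0,0,60,0.04,-0.13,-0.15,0,0,60]' 1
python3 - <<'E'
from h import *
np.set_printoptions(precision=4,suppress=True)
grab('wrist','w2'); s=ctrl.read_state(); print(s['joint_pos'])
E
```

```text
time: 6.48
ee_pos: [0.5496, 0.1476, 0.0751]
eef_rot: [[-0.994, -0.108, -0.001], [-0.108, 0.994, -0.0], [0.001, -0.0, -1.0]]
wrist_force: [0.4, -0.1, -0.3]
gripper_width: 0.0512
finger_force: 0.0
time: 7.73
ee_pos: [0.5241, 0.0142, 0.2252]
eef_rot: [[-0.593, 0.805, -0.0], [0.805, 0.593, -0.0], [0.0, -0.0, -1.0]]
wrist_force: [-0.4, 0.6, -0.6]
gripper_width: 0.0853
finger_force: 0.0
[-10.6089  20.4337   8.9781 101.7873  -3.6788  58.073   36.1161]
```

View pics/w2.png

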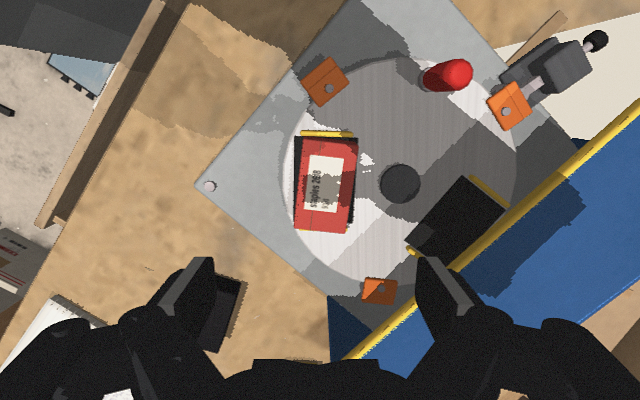

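The wrist view shows the red box on its bay, with top corners at about (301,137), (358,139), (352,233) and (297,229). A stop block is against the plunger at (510,105), and the handle is free at (448,75).

Run:
```python
from h import *
np.set_printoptions(precision=4,suppress=True)
c=[w('w2',u,v,.068) for u,v in((301,137),(358,139),(352,233),(297,229))]
m=np.mean(c,0);print(m,np.linalg.norm(c[0]-c[1]),np.linalg.norm(c[1]-c[2]))
l=(c[3]+c[2]-c[0]-c[1]);print('long',np.degrees(np.arctan2(l[1],l[0])))
p=np.array([.5955,.058]);d=m[:2]-p;print(np.hypot(*d),np.degrees(np.arctan2(d[1],d[0])))
s=ctrl.read_state();R=np.array(s['eef_rot']);print(R.T@(m-s['ee_pos']),np.degrees(np.arctan2(R[1,1],R[0,1])))
```

```text
[0.5348 0.0175 0.068 ] 0.04992920439024693 0.08847026743845622
long -56.10713774689795
0.07297323122433233 -146.3060567992394
[-0.0036  0.0106  0.1572] 36.3554055450986
```

```bash
python3 -m creep '[-0.004,0.010,0.035,0,0,2,-0.004,0.010,0.07,0,0,2,-0.004,0.010,0.105,0,0,2,-0.004,0.010,0.135,0,0,2,-0.004,0.010,0.16,0,0,2,-0.004,0.010,0.175,0,0,2,-0.004,0.010,0.182,0,0,2,-0.004,0.010,0.182,0,0,2,-0.004,0.010,0.182,0,0,2]' 1
python3 -m creep '[0,0,0,0,0,0,0,0,0,0,0,0,0,0,0,0,0,0,0,0,0,0,0,0,0,0,0,0,0,0,0,0,0,0,0,0,0,0,0,0,0,0]' 0
```

```text
time: 8.53
ee_pos: [0.535, 0.0167, 0.0437]
eef_rot: [[-0.563, 0.827, 0.0], [0.827, 0.563, 0.0], [-0.0, 0.0, -1.0]]
wrist_force: [-0.4, -0.2, 0.3]
gripper_width: 0.0853
finger_force: 0.0
time: 9.12
ee_pos: [0.5354, 0.0167, 0.0449]
eef_rot: [[-0.562, 0.827, 0.002], [0.827, 0.562, 0.0], [-0.001, 0.002, -1.0]]
wrist_force: [-1.8, -0.3, 8.6]
gripper_width: 0.0492
finger_force: 59.8
```

```bash
python3 -m creep '[0,0,-0.01,0,0,0,0,0,-0.03,0,0,0,0,0,-0.06,0,0,0,0,0,-0.09,0,0,0,0,0,-0.12,0,0,0,-0.02,-0.02,-0.13,0,0,0,-0.045,-0.043,-0.13,0,0,-6,-0.07,-0.067,-0.13,0,0,-12,-0.095,-0.09,-0.13,0,0,-18,-0.12,-0.114,-0.13,0,0,-24,-0.145,-0.138,-0.13,0,0,-30,-0.17,-0.162,-0.13,0,0,-36,-0.195,-0.186,-0.13,0,0,-42,-0.22,-0.21,-0.13,0,0,-48,-0.245,-0.233,-0.13,0,0,-53,-0.265,-0.252,-0.13,0,0,-53,-0.28,-0.267,-0.13,0,0,-53,-0.29,-0.276,-0.13,0,0,-53,-0.29,-0.276,-0.13,0,0,-53,-0.29,-0.276,-0.13,0,0,-53]' 0
python3 - <<'E'
from h import *
d=grab('top','top3'); grab('wrist','w3')
a=d['frame'][115:305,235:500];cv2.imwrite('pics/c3.png',cv2.resize(a,None,fx=3,fy=3,interpolation=cv2.INTER_CUBIC))
E
```

```text
time: 10.78
ee_pos: [0.4696, -0.3778, 0.1735]
eef_rot: [[-0.999, 0.049, 0.0], [0.049, 0.999, 0.001], [-0.0, 0.001, -1.0]]
wrist_force: [-0.2, 0.1, -0.9]
gripper_width: 0.0496
finger_force: 61.0
```

View pics/c3.png

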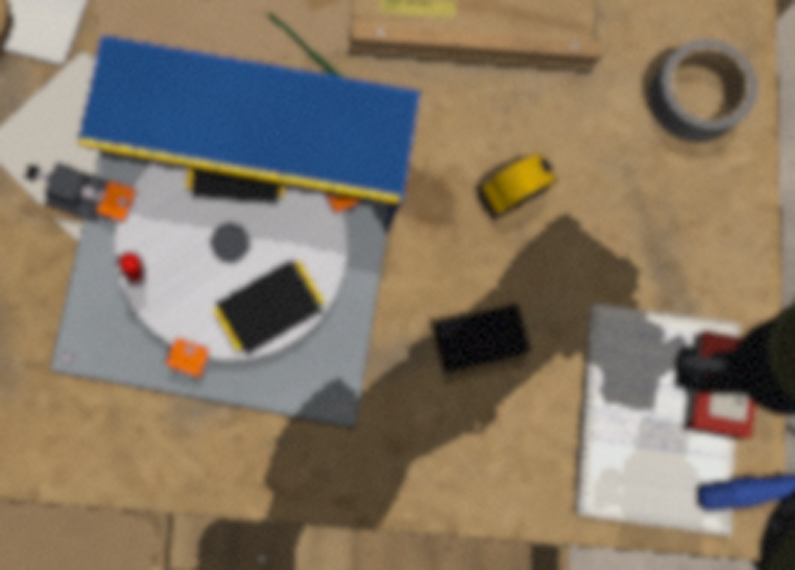

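View pics/w3.png

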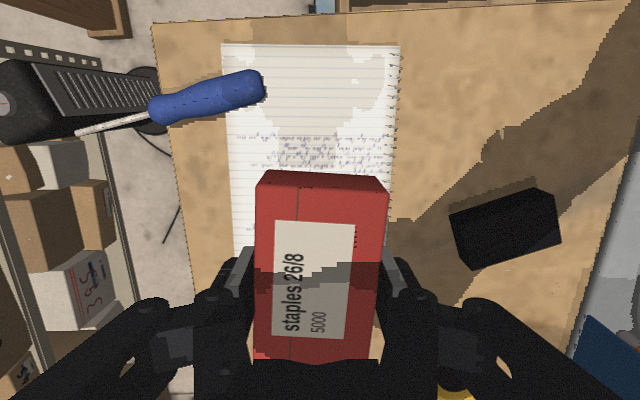

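Both views show the box held flat and centred over the pad. The turntable still sits with its stop block at the plunger, (116,200) in the crop.

```bash
python3 -m creep '[0,0,0.03,0,0,0,0,0,0.06,0,0,0,0,0,0.09,0,0,0,0,0,0.115,0,0,0,0,0,0.13,0,0,0,0,0,0.14,0,0,0,0,0,0.146,0,0,0,0,0,0.15,0,0,0,0,0,0.15,0,0,0]' 0
python3 -m creep '[0,0,0.001,0,0,0,0,0,0.002,0,0,0,0,0,0.002,0,0,0]' 0
```

```text
time: 11.63
ee_pos: [0.47, -0.3778, 0.0234]
eef_rot: [[-0.999, 0.048, 0.0], [0.048, 0.999, 0.0], [-0.0, 0.0, -1.0]]
wrist_force: [-0.2, 0.2, -1.8]
gripper_width: 0.0497
finger_force: 61.0
time: 11.88
ee_pos: [0.4698, -0.3786, 0.022]
eef_rot: [[-0.999, 0.049, 0.001], [0.049, 0.999, -0.001], [-0.001, -0.001, -1.0]]
wrist_force: [0.0, -0.8, -1.0]
gripper_width: 0.0495
finger_force: 61.0
```

```bash
python3 -m creep '[0,0,0.001,0,0,0,0,0,0.001,0,0,0]' 0
python3 -m creep '[0,0,0,0,0,0,0,0,0,0,0,0,0,0,0,0,0,0,0,0,0,0,0,0,0,0,0,0,0,0,0,0,0,0,0,0]' 1
python3 -m creep '[0,0,-0.02,0,0,0,0,0,-0.05,0,0,0,0,0,-0.09,0,0,0,0,0,-0.13,0,0,0,0,0,-0.17,0,0,0,0,0,-0.2,0,0,0,0,0,-0.2,0,0,0,0,0,-0.2,0,0,0]' 1
python3 - <<'E'
from h import *
d=grab('wrist','w4')
E
```

```text
time: 12.05
ee_pos: [0.4696, -0.3784, 0.0205]
eef_rot: [[-0.999, 0.049, 0.0], [0.049, 0.999, -0.0], [-0.0, -0.0, -1.0]]
wrist_force: [0.2, 1.0, -1.0]
gripper_width: 0.0495
finger_force: 61.0
time: 12.55
ee_pos: [0.4695, -0.3783, 0.0203]
eef_rot: [[-0.999, 0.048, 0.0], [0.048, 0.999, -0.0], [-0.0, -0.0, -1.0]]
wrist_force: [-0.4, -0.0, -1.1]
gripper_width: 0.0851
finger_force: 0.0
time: 13.22
ee_pos: [0.4703, -0.3789, 0.2225]
eef_rot: [[-0.999, 0.049, 0.003], [0.049, 0.999, -0.003], [-0.004, -0.003, -1.0]]
wrist_force: [0.2, 0.2, -0.4]
gripper_width: 0.0855
finger_force: 0.0
```

View pics/w4.png

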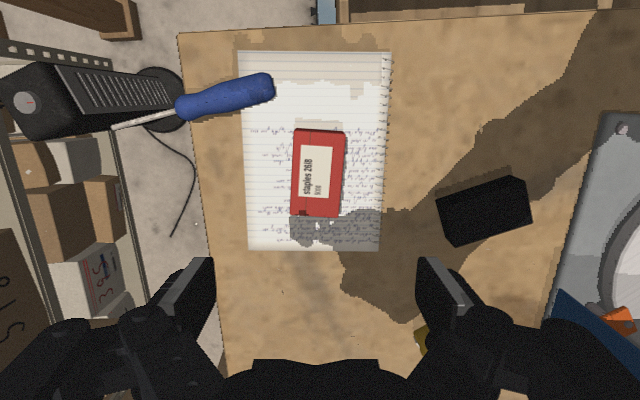

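The box lies flat in the middle of the pad at about (318,173), label up and clear of the screwdriver.

```bash
python3 -c "
from rig import ctrl
print(ctrl.job_done())"
```

```text
the job is handed in; nothing more can be done
None
```

I swung the turntable into its next stop (about 2.29 rad), let go, laid the red box flat and label up in the middle of the order pad, and handed the job in at about 13 s; no verdict came back.

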